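# Lock the steriliser lid and hold its dial at the third click

### The arm

A 6-joint arm with a two-finger parallel gripper is mounted at the origin on the work surface. World frame = base frame: x ahead of the robot, y to its left, z up, the work surface at z = 0. Lengths are in m, angles in rad, forces in N, time in s.
With the tool pointing down it reaches from about 0.35 to 0.875 m from the base axis. Payload 15.5 kg.
Tool frame: the origin (TCP) lies at the very end of the fingers, on their centre line; the grasp point (between the pads) lies 19 mm behind it; z points along the fingers, y is the direction in which the jaws open and shut (so a half turn about z gives the same grasp; the last joint's range is limited). The gripper opens to 85 mm and grips with 20 to 120 N. Pads are 22 mm wide; open, the fingers measure 114 mm over their backs; the gripper's body (76 mm by 85 mm) begins 54 mm behind the grasp point. The pads swing forward as they close: fully open they stand 13 mm farther back than shut.
Start: joints at [1.206, 0.494, 1.345, -0, 1.302, -0.096], TCP at [0.167, 0.602, 0.231] pointing down, gripper open.
Joint ranges: [-2.91, 2.91], [-0.82, 2.16], [0.22, 2.67], [-1.22, 4.37], [0.12, 2.79], [-3.08, 3.08]. Speed limits (rad/s): [1.89, 1.89, 2.57, 3.01, 3.01, 3.01].

### API

Orientations are given as a unit quaternion [x, y, z, w].
In Python, from station import arm gives the robot as it stands. Calls block until the motion is done:
- arm.goto(position, orientation): joint-space move of the TCP to a pose.
- arm.servo_line(position, frame=None, rate=0.15): straight line of the TCP; frame=None keeps the orientation; rate is the mean speed in m/s.
- arm.goto_joints(angles): joint-space move.
- arm.ungrasp() and arm.grasp(effort=None): open the fingers fully, or close them until they stop; effort is the grip in N (None keeps the last).
- arm.sleep(seconds).
- arm.solve_ik(position, orientation): joint angles nearest the present ones, or None.
- arm.grab_frame(name): name is "side" or "top" or "wrist"; returns a dict with "color" (400x640x3 uint8, red, green, blue), "z_map" (400x640 float32, m along the optical axis (not along the pixel's ray), 0 where there is no reading), "intrinsics" (3x3 intrinsics, pixels), "k1" (the pictures are not rectified: a ray, as slopes to the right and down, at radius r is drawn at 1 + k1 r^2 times it, then the intrinsics apply), "eye" and "attitude" of the camera in the world. Camera axes: x right, y down, z forward; pixel columns grow to the right and rows downward; lengths in m; the calibration is good to about 2 mm. A picture is of the moment at which its call begins.
A pose or a line that the arm cannot do raises arm.MotionError and nothing moves.
- arm.job_done(): hands the job in, once; it reports no verdict.
Readings, each from a call of its own:
- arm.current_clock(): time.
- arm.current_q(): joint angles.
- arm.current_joint_vel(): joint speeds.
- arm.current_effort(): joint torques, N m.
- arm.current_position(): TCP position.
- arm.current_tool_rot(): TCP orientation.
- arm.current_wrist_force(): force on the tool from outside, world axes, zero at the start.
- arm.current_torque(): the same for the moment, N m.
- arm.current_opening(): finger opening in m.
Only numpy, scipy, OpenCV 4.12 (cv2) and the standard library are available. Lean on these libraries where they do the work, as an engineer would, in place of code of your own. Each camera call takes 0.05 s, during which the arm holds its last target.

### The job

The eye cups are already in the little white steriliser: turn its amber lid clockwise until the white tab on the rim faces the green lock mark. Then turn the black dial clockwise, past its first two clicks, to the third (the orange dot), and keep holding it there against its spring: the lamp runs only while the dial is held, so finish with your fingers still holding the dial. Leave everything else on the cart standing where it is.

Things in the scene. Friction and masses are not known exactly. Their poses are not given: they have to be found in the camera images.
- steriliser: white tabletop UV drying steriliser, fixed to the cart. Origin: on the cart top under the middle of the machine; +x is its far side (away from a person working it), +y its left, z up. Left: round chamber, 170 mm across and 108 mm high, axis at (0, +80 mm), with the amber lid on top. Right: control box from y = -165 to +40 mm, 150 mm deep (x -75 to +75 mm), flat top 104 mm high, with the dial on it at (0, -85 mm).
- lid (a joint): turn of the lid about its upright axis, rad: 0 = the white tab faces the green mark exactly (locked), positive = turned counter-clockwise seen from above (unlocked). It starts somewhere between 0.6 and 1.35. Free to turn from -0.30 to 1.60, so there is a little travel past the mark. It drags with about 0.06 N m and stays where it is left; it cannot be lifted off.
- lid_grip (a point): point on the lid's axis, 22 mm above the lid's flat top and 8 mm below the top of its dark grey grip bar: the place to grip the lid. The bar is upright, 12 mm wide, 62 mm long, 30 mm tall above the lid's flat top (lid top 116 mm above the cart, bar top 146 mm). The point's own y axis runs along the bar, its -y pointing to the white tab; x is across the bar.
- lid_tab (a point): outer end of the white tab on the amber lid's rim (tab 14 mm wide, sticks out to 69.5 mm from the lid's axis; the lid itself is 128 mm across); a white line on top of the grip bar runs to the same side
- lock_mark (a point): the green lock mark, 9 by 17 mm, on the top of the chamber's collar, 77.5 mm from the lid's axis, on the side towards the dial (the steriliser's -y side)
- dial (a joint): turn of the dial about its upright axis, rad: 0 = at rest on the white dot, growing clockwise seen from above. Clicks (detents) at 0.4 and 0.8 (yellow dots) and 1.2 (larger orange dot); hard stop at 1.30. Let go anywhere, its spring drives it back to 0. Turning takes 0.1 N m over the bump before the first click, rising to 0.17 N m before the third; holding it there takes 0.13 N m.
- dial_grip (a point): point on the dial's axis, 22 mm above the dial's round foot and 7 mm below the top of its grip bar: the place to grip the dial. Black foot disc 54 mm across, top 115.5 mm above the cart; the upright grip bar on it is 11 mm wide, 50 mm long, 29 mm tall above the disc (its top 144.5 mm above the cart). The bar runs from this axis to the dial_pointer; at rest it points 0.6 rad counter-clockwise of the steriliser's +x, at the third click 0.6 rad clockwise of it.
- dial_pointer (a point): the white-striped pointer end of the dial's grip bar, at its top, 25 mm from the dial's axis
- third_dot (a point): the orange dot on the control box, 40 mm from the dial's axis: the third click, where the pointer must be held
- eyedrop_tray: bystander: blue plastic eyedrop tray with a half-open sliding cover, 95 by 155 by 43 mm, standing on the near side of the steriliser; origin under its centre
- thermometer_case: bystander: flat steel thermometer case, 36 by 140 by 18 mm, lying on the near side of the steriliser; origin under its centre
- eyedrop_bottle: bystander: small amber eyedrop bottle, 28 mm across, 62 mm tall, standing on the far side of the steriliser; origin under its centre
- mirror: bystander: round tilting mirror, 128 mm across (148 mm over its fork), on a white ceramic base, 176 mm tall; origin under its base
- enamel_cup: bystander: white enamel cup with blue-rimmed lid, 90 mm across plus a handle, 106 mm tall; origin under its centre
- saline_bottle: bystander: white bottle with blue cap, 60 mm across, 150 mm tall; origin under its centre
- cotton_jar: bystander: glass jar with steel lid, 84 mm across, 95 mm tall; origin under its centre

How it is judged:
On the way, in this order (a step that is already met when the one before it is completed fails the run):
1. the lid is turned until its white tab faces the green mark, the dial still at rest (value of joint lid between -0.12 and 0.12 rad and value of joint dial below 0.3 rad), for 0.2 s.
2. the dial is held by the fingers at the third click, the lid still locked (value of joint lid between -0.12 and 0.12 rad and value of joint dial above 1.08 rad and contact force between the fingers and dial above 1 N), for 0.3 s.
At the end, for the whole second after the job is handed in: For a second after the program ends the fingers hold the dial (over 1 N) at the third click (joint over 1.08 rad; click at 1.20, stop at 1.30), not moving; the lid tab faces the green mark within 0.12 rad (7 degrees); each bystander is upright and within 25 mm of its start (all of step 2 and velocity of joint dial between -0.15 and 0.15 rad/s and distance of each of eyedrop_tray, mirror, thermometer_case, enamel_cup, eyedrop_bottle, saline_bottle, cotton_jar from where it was at the start of the episode below 0.025 m and angle between each of eyedrop_tray, mirror, thermometer_case, enamel_cup, eyedrop_bottle, saline_bottle, cotton_jar's own z axis and vertical below 0.3 rad); the arm keeps its last pose, push and grip.
It fails at once if the dial is turned beyond its first click while the lid is not locked (value of joint dial above 0.55 rad and not (value of joint lid between -0.16 and 0.16 rad)).
It fails at once if a bystander is shoved or knocked over (distance of any of eyedrop_tray, mirror, thermometer_case, enamel_cup, eyedrop_bottle, saline_bottle, cotton_jar from where it was at the start of the episode above 0.03 m or angle between any of eyedrop_tray, mirror, thermometer_case, enamel_cup, eyedrop_bottle, saline_bottle, cotton_jar's own z axis and vertical above 0.5 rad).
It also fails if it takes over 48 s, if anything falls off the work surface, if the arm or the gripper's body presses on something with over 40 N, if the wrist force passes 120 N, or if a joint passes its speed limit or range.

## Working session

There is one attempt and no reset: what is moved stays moved. The work goes in short steps, each a Python script; the robot and the scene stay as the last script left them, time stands still between calls to the robot, and variables do not carry over. Pictures are saved under pics/ and viewed, and the job is handed in when it is done.

```bash
mkdir -p pics; ls; cat > h.py <<'E'
import numpy as np, cv2
from station import arm
from scipy.spatial.transform import Rotation as R
def att(f):
    a=np.array(f["attitude"],float)
    return a if a.shape==(3,3) else R.from_quat(a).as_matrix()
def ray(f,u,v):
    K=np.array(f["intrinsics"]);k=f["k1"]
    xd=(u-K[0,2])/K[0,0]; yd=(v-K[1,2])/K[1,1]; x,y=xd,yd
    for _ in range(20):
        s=1+k*(x*x+y*y); x,y=xd/s,yd/s
    return np.array(f["eye"]),att(f)@np.array([x,y,1.0])
def onplane(f,u,v,z):
    o,d=ray(f,u,v); return o+d*(z-o[2])/d[2]
def proj(f,P):
    K=np.array(f["intrinsics"]);p=att(f).T@(np.array(P)-np.array(f["eye"]))
    x,y=p[:2]/p[2]; s=1+f["k1"]*(x*x+y*y)
    return K[0,0]*x*s+K[0,2],K[1,1]*y*s+K[1,2]
def save(f,n): cv2.imwrite("pics/"+n,cv2.cvtColor(f["color"],cv2.COLOR_RGB2BGR))
E
python3 - <<'E'
from h import *
import pickle
for n in("top","side","wrist"):
    f=arm.grab_frame(n); save(f,n+"0.png"); pickle.dump(f,open(n+"0.pkl","wb")); print(n,f["eye"],f["attitude"],f["k1"],f["intrinsics"])
print(arm.current_clock(),arm.current_tool_rot())
E
```

```text
pics
top [0.33941696 0.01961757 1.48486137] [ 0.71444938 -0.69607554  0.05668042 -0.04275813] 0.0068752995858688765 [[413.43415368   0.         319.64663656]
 [  0.         413.43415368 197.42873269]
 [  0.           0.           1.        ]]
side [ 0.29643436 -0.93707417  0.89642588] [ 0.89146471 -0.11073364  0.05928533 -0.43533205] -0.10172463209942713 [[420.81379936   0.         325.94419688]
 [  0.         420.81379936 201.18164214]
 [  0.           0.           1.        ]]
wrist [0.08986313 0.62334618 0.37345745] [0.78584128 0.59797602 0.09533072 0.12565913] -0.03266315850696848 [[294.28113433   0.         314.85303698]
 [  0.         294.28113433 194.92591273]
 [  0.           0.           1.        ]]
0.15 [ 1.34513985e-01  9.90911585e-01 -4.54040929e-04 -1.15973762e-04]
```

View pics/top0.png

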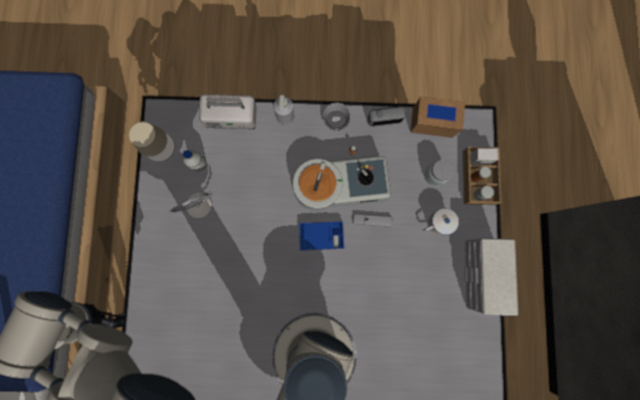

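View pics/side0.png

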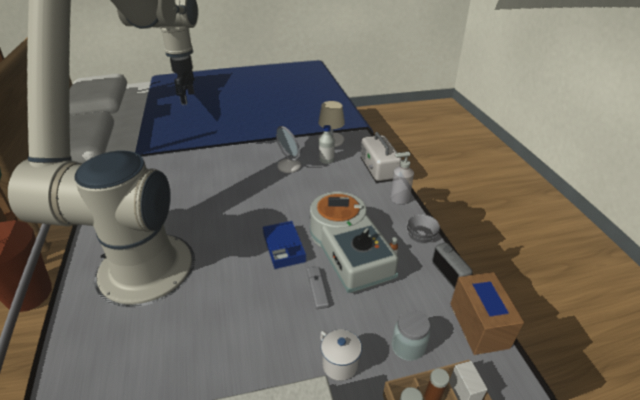

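View pics/wrist0.png

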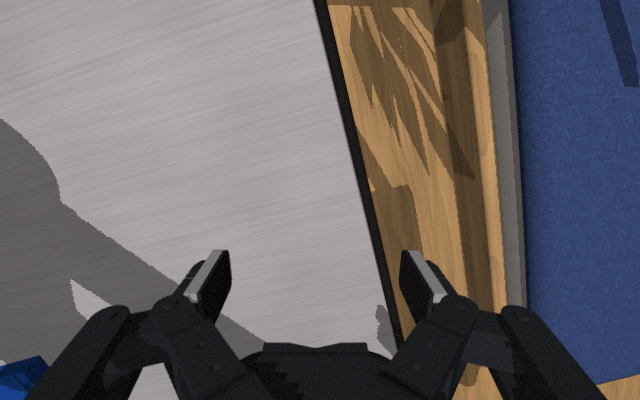

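The top view shows the amber lid at about (318,183), the dial at about (366,176), the blue tray at (321,236), the case at (372,218) and the small bottle at (352,150). Next I'll get rough positions, then take a closer wrist look.

```bash
python3 - <<'E'
from h import *
import pickle
f=pickle.load(open("top0.pkl","rb"))
for n,u,v,z in[("lid",318,183,.116),("dial",366,176,.115),("bottle",352,150,.06),("mark",341,180,.108),("tray",321,236,.04),("cottonjar",437,173,.09),("mirror",198,205,.1)]:
    print(n,onplane(f,u,v,z).round(3))
img=f["color"][130:260,270:410]; cv2.imwrite("pics/topz.png",cv2.cvtColor(cv2.resize(img,None,fx=5.5,fy=4.5,interpolation=cv2.INTER_CUBIC),cv2.COLOR_RGB2BGR))
w=pickle.load(open("wrist0.pkl","rb"))
T=R.from_quat(arm.current_tool_rot()).as_matrix()
print("cam in tool",T.T@(w["eye"]-arm.current_position()), (T.T@att(w)).round(3))
E
```

```text
lid [0.583 0.002 0.116]
dial [ 0.611 -0.16   0.115]
bottle [ 0.715 -0.117  0.06 ]
mark [ 0.596 -0.076  0.108]
tray [ 0.409 -0.014  0.04 ]
cottonjar [ 0.634 -0.409  0.09 ]
mirror [0.499 0.402 0.1  ]
cam in tool [ 7.95342456e-02 -1.22486034e-04 -1.42619681e-01] [[-0.    -0.95  -0.312]
 [ 1.    -0.     0.   ]
 [-0.    -0.312  0.95 ]]
```

View pics/topz.png

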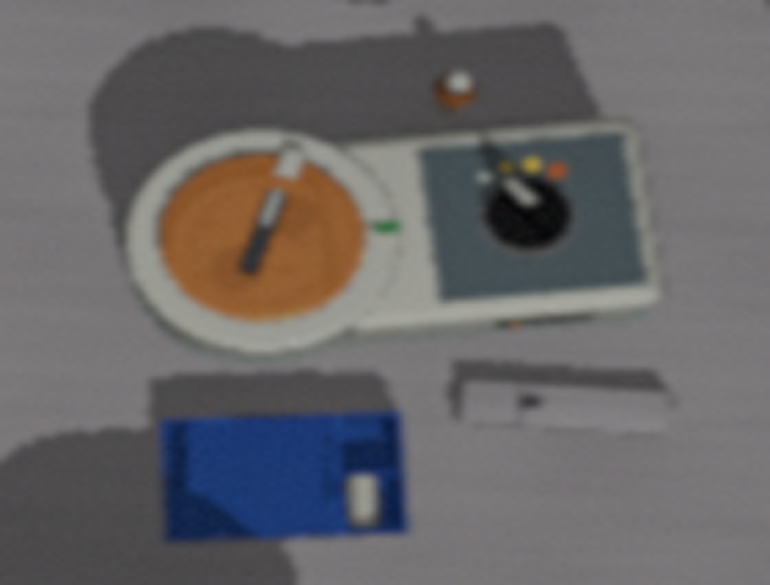

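```bash
cat >> h.py <<'E'
def quat(al):
    y=np.array([np.cos(al),np.sin(al),0]);z=np.array([0,0,-1.]);x=np.cross(y,z)
    return R.from_matrix(np.c_[x,y,z]).as_quat()
E
python3 - <<'E'
from h import *
import pickle
# tool x toward -y (alpha=-pi): camera sits on -y side
al=np.pi/2
q=arm.solve_ik([0.64,-0.06,0.36],quat(al)); print(q)
arm.goto([0.64,-0.06,0.36],quat(al))
f=arm.grab_frame("wrist"); save(f,"w1.png"); pickle.dump(f,open("w1.pkl","wb")); print(f["eye"],arm.current_clock())
E
```

```text
[-1.86328581e-01  4.34596962e-01  1.09668181e+00 -4.44089210e-16
  1.61031388e+00 -1.75712491e+00]
[ 0.56049104 -0.05946196  0.50260161] 3.1
```

View pics/w1.png

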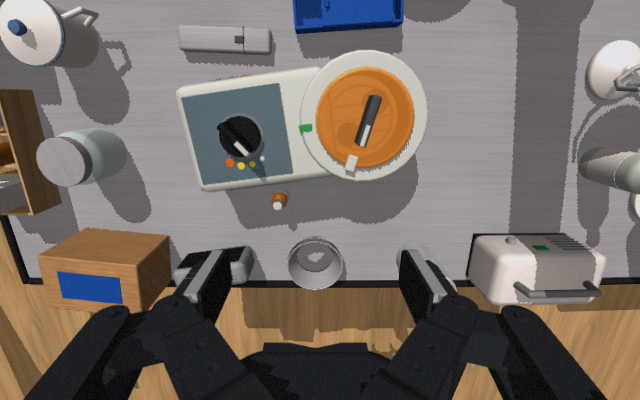

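The wrist view shows the lid at about (365,117), its tab at (352,163), the green mark at (306,128), the dial at (239,137) and the orange dot at (230,162). I'll measure these by colour masks.

```bash
cat > meas.py <<'E'
from h import *
def blob(m,near=None):
    n,l,s,c=cv2.connectedComponentsWithStats(m.astype(np.uint8))
    i=1+np.argmax(s[1:,4]); return l==i,c[i],s[i,4]
def circ(f,mask,z):
    cs,_=cv2.findContours(mask.astype(np.uint8),cv2.RETR_EXTERNAL,cv2.CHAIN_APPROX_NONE)
    h=cv2.convexHull(max(cs,key=cv2.contourArea))[:,0]
    # dense hull contour -> world pts
    mm=cv2.fillConvexPoly(np.zeros(mask.shape,np.uint8),h,1)
    c2,_=cv2.findContours(mm,cv2.RETR_EXTERNAL,cv2.CHAIN_APPROX_NONE)
    P=np.array([onplane(f,u,v,z)[:2] for u,v in c2[0][:,0]])
    A=np.c_[2*P,np.ones(len(P))];s=np.linalg.lstsq(A,(P**2).sum(1),rcond=None)[0]
    return s[:2],np.sqrt(s[2]+s[:2]@s[:2])
def centroid(f,m,z):
    v,u=np.nonzero(m); return onplane(f,u.mean(),v.mean(),z)[:2]
def measure(f,roi=None):
    hsv=cv2.cvtColor(f["color"],cv2.COLOR_RGB2HSV);H,S,V=[hsv[...,i].astype(int) for i in range(3)]
    o={}
    am=(H>6)&(H<20)&(S>140)&(V>110)
    am[:40]=0;am[200:]=0;am[:,:300]=0;am[:,430:]=0
    lm,_,n=blob(am);o["lid"]=circ(f,lm,.116)
    g=(H>45)&(H<85)&(S>120);g[200:]=0;g[:,:290]=0;g[:,430:]=0
    gm,c,n=blob(g);o["mark"]=(centroid(f,gm,.108),c,n)
    return o
if __name__=="__main__":
    import pickle
    f=pickle.load(open("w1.pkl","rb"));o=measure(f);print(o)
    hsv=cv2.cvtColor(f["color"],cv2.COLOR_RGB2HSV)
    V=hsv[...,2].astype(int);S=hsv[...,1].astype(int);H=hsv[...,0].astype(int)
    def rc(m,u0,u1,v0,v1):
        k=np.zeros_like(m);k[v0:v1,u0:u1]=m[v0:v1,u0:u1];return k
    og=rc((H<11)&(S>150)&(V>120),220,240,155,170);m,c,n=blob(og);print("orange",c,n,centroid(f,og,.1045))
    c=f["color"][40:200,170:440];cv2.imwrite("pics/w1z.png",cv2.cvtColor(cv2.resize(c,None,fx=2.95,fy=3.3,interpolation=cv2.INTER_CUBIC),cv2.COLOR_RGB2BGR))
    for (u,v) in [(239,137),(365,117)]: print(f["z_map"][v,u])
    disc,_,n=blob(rc(V<60,210,270,105,170)); print("disc",n,circ(f,disc,.1155))
E
python3 meas.py
```

```text
{'lid': (array([0.58577133, 0.004525  ]), np.float64(0.062373349712511794)), 'mark': (array([ 0.59632354, -0.07178714]), array([305.33333333, 127.28985507]), np.int32(69))}
orange [226.5 164.5] 2 [ 0.64576194 -0.17730901]
0.3629529
0.3456898
disc 1260 (array([ 0.60727061, -0.15820327]), np.float64(0.027009721509372673))
```

```bash
sleep 1; ls pics
```

```text
side0.png
top0.png
topz.png
w1.png
w1z.png
wrist0.png
```

View pics/w1z.png

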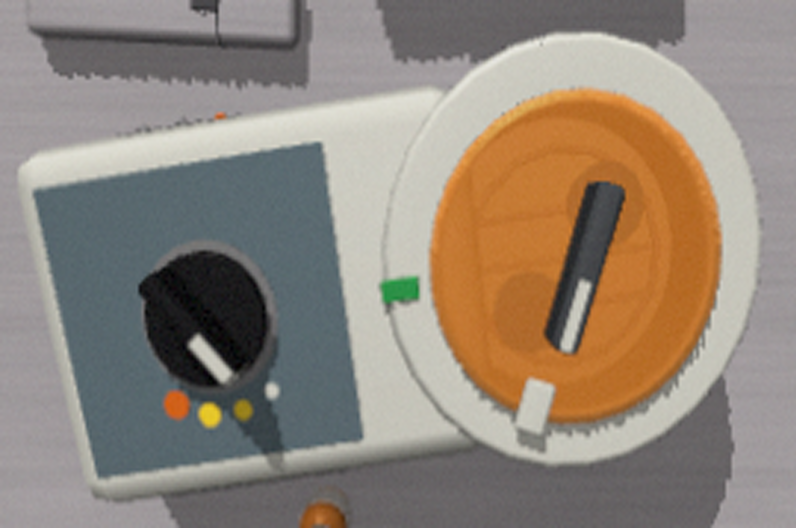

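```bash
python3 - <<'E'
from h import *
import pickle
f=pickle.load(open("w1.pkl","rb"))
def P(x,y,z): return onplane(f,170+(x+.5)/2.95-.5,40+(y+.5)/3.3-.5,z)[:2]
a,b=P(607,184,.146),P(566,353,.146)
print("bar",a,b,(a+b)/2,np.linalg.norm(b-a),np.arctan2(*(b-a)[::-1]))
w1,w2=P(585,282,.146),P(566,353,.146);print("line",np.arctan2(*(w2-w1)[::-1]))
t=P(532,428,.116);L=np.array([.5858,.0045]);print("tab",np.linalg.norm(t-L),np.arctan2(*(t-L)[::-1]))
p1,p0=P(231,382,.1445),P(148,284,.1445);print("dialbar",p0,p1,(p0+p1)/2,np.linalg.norm(p1-p0),np.arctan2(*(p1-p0)[::-1]))
w=P(193,340,.1445);print(np.arctan2(*(p1-w)[::-1]))
D=np.array([.608,-.1585])
for n,x,y in[("or",176,404),("y2",209,414),("y1",243,409),("w",272,391)]:
    d=P(x,y,.1045)-D;print(n,np.linalg.norm(d),np.arctan2(d[1],d[0]))
# panel edges
for e in[((35,190),(322,143)),((98,478),(362,437)),((35,190),(98,478)),((322,143),(362,437))]:
    d=P(*e[1],.1045)-P(*e[0],.1045);print(np.arctan2(d[1],d[0]))
E
```

```text
bar [0.55657871 0.01055646] [ 0.61576346 -0.00269237] [0.58617109 0.00393205] 0.06064953371446068 -0.22022490636240838
line -0.24629909471014125
tab 0.06725787004684243 -0.247071919932172
dialbar [ 0.59095261 -0.17279807] [ 0.6268327  -0.14147472] [ 0.60889265 -0.1571364 ] 0.04762911736669844 0.7176965858801144
0.7527541623128151
or 0.04002082812770085 -0.4817973342681377
y2 0.03988369815892318 -0.08522366522543681
y1 0.039714878373039976 0.32570512279450664
w 0.04018415795287778 0.7265889587458332
1.7010723443081575
1.7111441190938859
0.12307287534144976
0.125533899951527
```

```bash
python3 - <<'E'
from h import *
q=quat(1.339)
arm.goto([.586,.0043,.22],q)
arm.servo_line([.586,.0043,.121])
print(arm.current_wrist_force())
arm.grasp(40)
print("open",arm.current_opening(),arm.current_wrist_force(),arm.current_torque(),arm.current_q(),arm.current_clock())
j=np.array(arm.current_q())
for k in range(1,4):
    t=j.copy();t[5]+=1.209*k/3;arm.goto_joints(t)
    print(arm.current_q()[5]-j[5],arm.current_position(),arm.current_wrist_force(),arm.current_torque())
arm.sleep(.3);print(arm.current_opening(),arm.current_clock())
f=arm.grab_frame("wrist");save(f,"w2.png")
f=arm.grab_frame("side");save(f,"s2.png")
E
```

```text
[0.10560403 0.32555026 0.81400973]
open 0.01120153021029781 [-0.31072634  5.97043777  4.45663108] [0.73068574 0.04927041 0.06188591] [-9.42167186e-02  5.65525022e-01  1.56482319e+00  5.32640753e-04
  1.01089944e+00 -1.43355118e+00] 5.2667
0.3992330400753572 [0.5860407  0.00443103 0.12122646] [-2.52205621 -0.44624073  3.32688424] [-0.26230891  0.31104233 -0.06668623]
0.8023126584527079 [0.58583021 0.00423953 0.12123542] [-3.93763537 -3.66905379  3.91185778] [-0.65429641  0.61024632  0.00494794]
1.2052480727925168 [0.58553284 0.00414822 0.12120447] [-5.61205381 -5.54109259  6.50282939] [-0.86584832  0.87347299 -0.02198023]
0.011339299521750187 7.0167
```

View pics/w2.png

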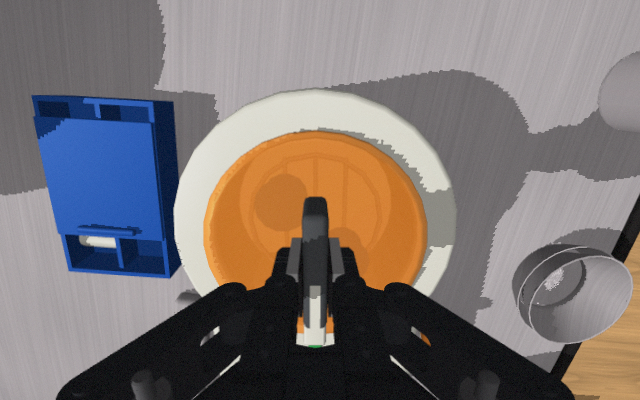

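The bar is held in the jaws, and the tab lines up with the green mark at about (315,343). I'll release, lift and measure from above.

```bash
python3 - <<'E'
from h import *
import pickle
arm.ungrasp();arm.servo_line([.5855,.0042,.20])
arm.goto([0.64,-0.06,0.36],quat(np.pi/2))
f=arm.grab_frame("wrist");save(f,"w3.png");pickle.dump(f,open("w3.pkl","wb"));print(arm.current_clock())
from meas import measure
print(measure(f))
c=f["color"][40:200,170:440];cv2.imwrite("pics/w3z.png",cv2.cvtColor(cv2.resize(c,None,fx=2.95,fy=3.3,interpolation=cv2.INTER_CUBIC),cv2.COLOR_RGB2BGR))
E
```

```text
9.975
{'lid': (array([0.58579107, 0.00456224]), np.float64(0.062365798247190365)), 'mark': (array([ 0.59652519, -0.07201969]), array([305.49295775, 127.95774648]), np.int32(71))}
```

View pics/w3z.png

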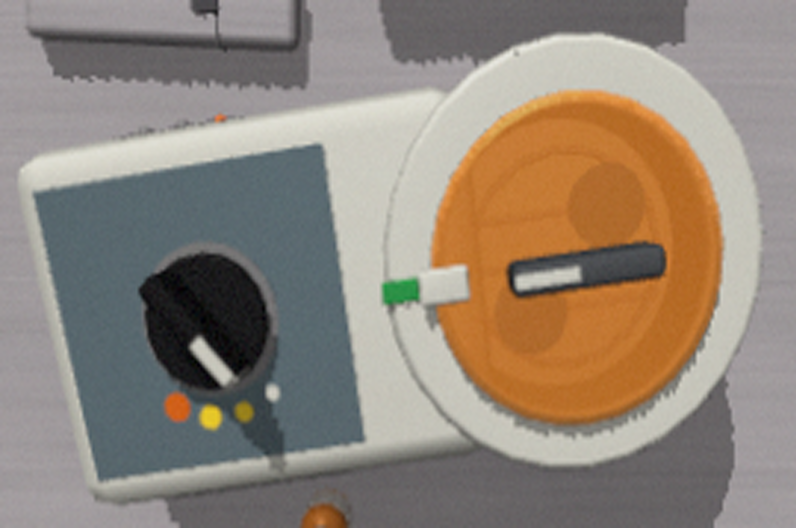

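```bash
python3 - <<'E'
from h import *
import pickle
f=pickle.load(open("w3.pkl","rb"))
def P(x,y,z): return onplane(f,170+(x+.5)/2.95-.5,40+(y+.5)/3.3-.5,z)[:2]
d=P(511,279,.146)-P(664,259,.146);print("lid theta bar",np.arctan2(d[1],d[0])+np.pi/2-.13)
d=P(422,288,.117)-np.array([.5859,.0044]);print("tab",np.arctan2(d[1],d[0])+np.pi/2-.13,np.linalg.norm(d))
d=P(401,292,.108)-np.array([.5859,.0044]);print("mark",np.arctan2(d[1],d[0])+np.pi/2-.13,np.linalg.norm(d))
p=[.6085,-.158]
q=quat(.73-np.pi/2)
print(arm.solve_ik(p+[.1205],q))
arm.goto(p+[.22],q)
arm.servo_line(p+[.1205])
print(arm.current_wrist_force())
arm.grasp(60)
print("open",arm.current_opening(),arm.current_wrist_force(),arm.current_torque(),arm.current_q(),arm.current_clock())
f=arm.grab_frame("wrist");save(f,"w4.png")
E
```

```text
lid theta bar -0.014268692130314009
tab -0.0033680656537727893 0.06740801355133211
mark 0.011367265127370296 0.07704797646268685
[-3.48989437e-01  6.16432394e-01  1.45435865e+00 -4.44089210e-16
  1.07080161e+00  4.91806890e-01]
[0.25829545 0.11991652 0.77569082]
open 0.009587737605451042 [-1.9101355   1.7754487   6.11309272] [0.30379101 0.3916402  0.05240925] [-3.48878956e-01  6.15920518e-01  1.45444036e+00  1.84561246e-04
  1.07146740e+00  4.91807482e-01] 13.4833
```

View pics/w4.png

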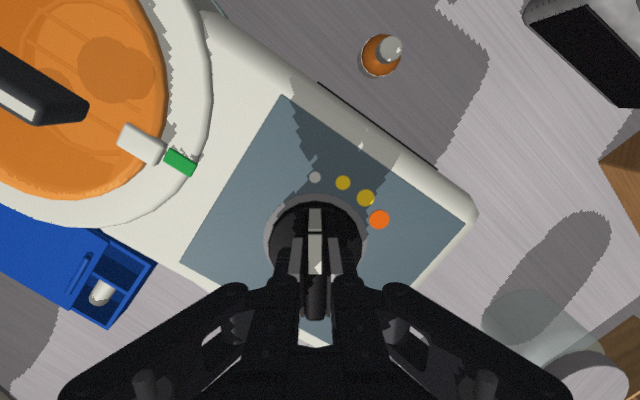

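The dial bar is in the jaws and the pointer faces the white dot at (315,177). Now I'll turn it clockwise.

```bash
python3 - <<'E'
from h import *
import pickle
j=np.array(arm.current_q())
for k in range(1,7):
    t=j.copy();t[5]+=1.235*k/6;arm.goto_joints(t)
    print((arm.current_q()[5]-j[5]).round(3),np.round(arm.current_position(),4),np.round(arm.current_wrist_force(),1),np.round(arm.current_torque(),3))
arm.sleep(.4);print(arm.current_opening(),arm.current_q()[5]-j[5],arm.current_clock(),arm.current_torque())
f=arm.grab_frame("wrist");save(f,"w5.png");pickle.dump(f,open("w5.pkl","wb"))
E
```

```text
0.202 [ 0.6085 -0.158   0.1209] [ 1.1 -1.6  0.7] [-0.446 -0.122  0.07 ]
0.405 [ 0.6086 -0.1582  0.1209] [ 1.1 -5.4 -0.8] [-0.974 -0.213  0.073]
0.61 [ 0.6087 -0.1584  0.1209] [ 1.3 -6.7 -0.7] [-1.301 -0.241  0.102]
0.816 [ 0.6086 -0.1587  0.1209] [ 1.8 -9.5 -1.5] [-1.612 -0.26   0.097]
1.022 [ 0.6086 -0.1589  0.1209] [  0.3 -12.   -1.8] [-1.995 -0.086  0.138]
1.228 [ 0.6084 -0.1592  0.1208] [ -0.7 -14.1  -2.5] [-2.239  0.037  0.184]
0.00911956164075809 1.2270602587902204 15.8833 [-2.31907635  0.09158364  0.17306893]
```

View pics/w5.png

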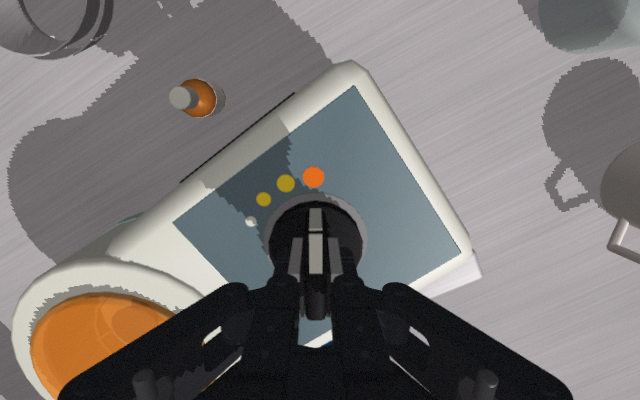

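The pointer stripe at (316,225) faces the orange dot at (313,177). One last check for creep, the lid and the bystanders.

```bash
python3 - <<'E'
from h import *
arm.sleep(1.0);print(arm.current_q()[5],arm.current_torque(),np.abs(arm.current_joint_vel()).max(),arm.current_clock())
f=arm.grab_frame("wrist");save(f,"w6.png")
s=arm.grab_frame("side");save(s,"s6.png")
a=f["color"][150:250,240:380]
s5=cv2.imread("pics/w5.png")[150:250,240:380,::-1];print(np.abs(a.astype(int)-s5).mean())
E
```

```text
1.7187952749870097 [-2.32274133  0.07070192  0.18081087] 0.001856627359953182 16.9333
2.470738095238095
```

View pics/s6.png

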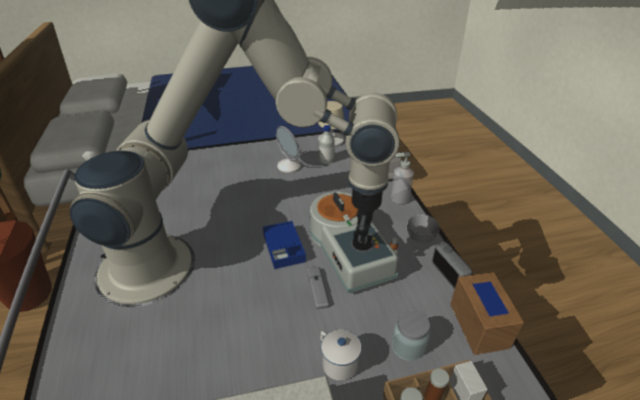

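The side view shows every bystander where it started, the tab still at the green mark near (347,218), and the gripper on the dial. Handing in.

```bash
python3 -c "
from h import *
arm.job_done()"
```

```text
the job is handed in; nothing more can be done
```

I turned the lid clockwise to the green mark. Then I turned the dial clockwise to the third click, and the job was handed in at about 17 s with the fingers still gripping it.

- **Lid:** seen from above after release, the tab was about 0.01–0.03 rad from the green mark, against a limit of 0.12 rad. The dial was still at rest then. While the dial was held, I checked the lid only by eye in the side picture, and the tab was still at the mark.
- **Dial:** the wrist turned 1.227 rad with the dial gripped at 60 N. The pointer faces the orange dot, and the wrist feels about 0.18 N m, a little over the 0.13 N m quoted for holding. The joints were still (at most 0.002 rad/s) over a further second. The dial angle itself comes from the wrist turn and the picture, as there is no direct reading.
- **Sideways load:** as the dial turned, the wrist force built up to about 14 N to one side, well under the limits. The fingers drifted about 1 mm, so my estimate of the dial's centre is probably off by a millimetre or so.
- **Bystanders:** all look unmoved in the final side picture; I did not measure their positions numerically.

No check failed.

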